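# Clear the jammed guide shoe and load the chute

## Robot

A 7-joint arm with a two-finger parallel gripper is mounted at the origin on a cart in front of the work surface, level with it; the furniture and walls round the work are solid. World frame = base frame: x ahead of the robot, y to its left, z up, the work surface at z = 0. Lengths are in m, angles in rad, forces in N, time in s.
With the tool pointing down it reaches from about 0.4 to 0.9 m from the base axis. Payload 5.5 kg.
Tool frame: the origin (TCP) lies midway between the tips of the shut fingers; the grasp point (between the pads) lies 19 mm behind it (manip.grip_depth is the distance from the TCP to the grasp point, in m); z points along the fingers, x is the direction in which the jaws open and shut, and the axes are right-handed (so a half turn about z gives the same grasp; the last joint's range is limited). The gripper opens to 92 mm and grips with 3 to 60 N. Pads are 19 mm wide; open, the fingers measure 130 mm over their backs; the gripper's body (75 mm by 190 mm) begins 47 mm behind the grasp point.
Start: joints at [1.482, 0.501, -0.427, 1.55, 0.221, 1.138, -0.21], TCP at [0.224, -0.61, 0.227] pointing down, gripper open.
Joint ranges: [-2.88, 2.88], [-0.31, 2.03], [-1.54, 1.56], [0.2, 2.42], [-1.41, 4.55], [0.19, 2.02], [-2.57, 2.57]. Speed limits (rad/s): [2.57, 2.57, 3.14, 3.14, 3.14, 3.14, 3.14].

## Interface

Orientations are given as a unit quaternion [x, y, z, w].
In Python, from bench import manip, effector, viewer gives the robot as it stands. Calls block until the motion is done:
- manip.move_pose(position, orientation): joint-space move of the TCP to a pose.
- manip.servo_line(position, ori=None, vel=0.15): straight line of the TCP; ori=None keeps the orientation; vel is the mean speed in m/s.
- manip.movej(angles): joint-space move.
- effector.open_jaws() and effector.close(f_grip=None): open the fingers fully, or close them until they stop; f_grip is the grip in N (None keeps the last).
- manip.sleep(seconds).
- manip.solve_ik(position, orientation): joint angles nearest the present ones, or None.
- viewer.get_image(name): name is "scene" or "top" or "wrist"; returns the picture (420x560x3 uint8, red, green, blue); there is no depth.
- viewer.get_calibration(name): a dict with "vfov" (degrees; the focal length in pixels is half the picture's height over the tangent of half this angle, whatever the lens; pixels are square), "cx", "cy" (the principal point, pixels), "eye" and "attitude" of the camera in the world. Camera axes: x right, y down, z forward; pixel columns grow to the right and rows downward; lengths in m; the calibration is good to about 2 mm. The wrist camera is an equidistant fisheye: a pixel r from the principal point sees the ray r / f radians off the axis. A picture is of the moment at which its call begins: read the wrist's pose just before it. get_calibration takes no time and is no camera call; for the wrist camera it gives the pose at the moment of the call.
A pose or a line that the arm cannot do raises manip.PlanningError and nothing moves.
- manip.hand_in(): hands the job in, once; it reports no verdict.
Readings, each from a call of its own:
- manip.current_clock(): time.
- manip.current_q(): joint angles.
- manip.current_joint_velocities(): joint speeds.
- manip.current_tau(): joint torques, N m.
- manip.current_tool_pos(): TCP position.
- manip.current_tcp_rot(): TCP orientation.
- manip.current_force(): force on the tool from outside, world axes, zero at the start.
- manip.current_wrist_torque(): the same for the moment, N m.
- manip.current_finger_gap(): finger opening in m.
Only numpy, scipy, OpenCV 4.12 (cv2) and the standard library are available. Lean on these libraries where they do the work, as an engineer would, in place of code of your own. Each camera call takes 0.05 s, during which the arm holds its last target.

## Task

One guide shoe was put into the sloping feed chute the wrong way round and has jammed against the gate, because its off-centre rib meets the gate's plate. Lift it out, turn it end for end, lay it flat on the sloping floor above the gate before letting go, so that it slides through the gate down to the end stop; then load the spare shoe from the worktop in the same way, laid flat and not dropped, so that it comes to rest behind the first. Do not push over or shift the bottle, the tub or the cover plate that stand near.

Things in the scene. Friction and masses are not known exactly. Their poses are not given: they have to be found in the camera images.
- jammed_shoe: Cast guide shoe, 150 g: base 75 long x 42 wide x 20 mm high; on it, lengthwise, one rib 75 long x 14 mm thick, 20 to 52 mm above the underside, its middle 9 mm off centre towards the shoe's +y. Grip across this rib. Origin: centre of underside; x lengthwise, z up out of it. Starts on the chute's slope, its +y towards the track's -y, rib against the gate plate.
- spare_shoe: Cast guide shoe, 150 g: base 75 long x 42 wide x 20 mm high; on it, lengthwise, one rib 75 long x 14 mm thick, 20 to 52 mm above the underside, its middle 9 mm off centre towards the shoe's +y. Grip across this rib. Origin: centre of underside; x lengthwise, z up out of it. Starts on its underside on the worktop, right of the chute, any yaw.
- jammed_shoe_rib (a point): Middle of the top edge of the jammed shoe's rib, at (0, 9, 52) mm in the shoe's frame. The shoe's two ends are alike; only the side of the rib tells which way round it is. At the start the shoe's centre is about 199.5 mm up the track, its nose against the plate: draw it a little uphill before lifting.
- spare_shoe_rib (a point): Middle of the top edge of the spare shoe's rib, at (0, 9, 52) mm in the shoe's frame. The two shoes are alike.
- chute_track: Fixed channel sloping at 30 degrees down towards the robot. Origin: on its floor at the end stop, mid width, 35 mm above the worktop; x uphill along the floor, y to the left looking uphill, z square out of the floor. Slippery steel floor 50 wide, 270 mm long; a shoe slides by itself. Walls 18 mm high, 4 thick; end stop 34 high. Home: first shoe's centre at x = 37.5 mm, the next at 112.5.
- chute_gate (a point): Point on the channel's floor in the middle of the gate, at track x = 159 mm. Gate: two posts outside the walls (x = 146 to 162 mm, 70 mm wide over all), a bridge 58 to 66 mm above the floor, and under it a plate (x = 156 to 162) closing y = -28 to -5 mm from 24 mm above the floor up. The +y half is open for the rib: a shoe passes only with its +y towards the track's +y.
- chute_entry (a point): Point on the channel's floor above the gate, mid width, at track x = 216 mm, where the centre of a shoe's underside should be when it is laid in; 10 mm up or down the slope is as good. The channel is open above here, up to its upper end at x = 270 mm.
- thread_locker: Bystander: small upright plastic bottle with white nozzle, 24 x 40 x 94 mm, to the left of the chute's low end. Origin: centre of its underside.
- grease_tub: Bystander: round tub with a lid, 68 mm across and 52 mm high, beyond the spare shoe to the right of the chute. Origin: centre of its underside.
- cover_plate: Bystander: flat cast cover 64 x 96 x 12 mm, lying to the left of the chute. Origin: centre of its underside.

How it is judged:
By the outcome, as a careful person would: the job done as asked, in the order asked, and still so for the second after the job is handed in, with the robot touching nothing.
It also fails if it takes over 58 s, if anything falls off the work surface, if the arm or the gripper's body presses on something with over 40 N, if the wrist force passes 120 N, or if a joint passes its speed limit or range.

## Working session

There is one attempt and no reset: what is moved stays moved. The work goes in short steps, each a Python script; the robot and the scene stay as the last script left them, time stands still between calls to the robot, and variables do not carry over. Pictures are saved under pics/ and viewed, and the job is handed in when it is done.

```bash
ls; mkdir -p pics; python3 - <<'E'
from bench import manip, effector, viewer
import cv2
for n in("scene","top","wrist"):
    c=viewer.get_calibration(n);print(n,c)
    cv2.imwrite(f"pics/a_{n}.png",cv2.cvtColor(viewer.get_image(n),cv2.COLOR_RGB2BGR))
print(manip.current_clock(),manip.current_tool_pos(),manip.current_tcp_rot(),manip.grip_depth)
E
```

```text
pics
scene {'vfov': 57.193798836049716, 'cx': 275.0068719669133, 'cy': 209.80245264769502, 'eye': array([-0.13135053,  0.83689401,  0.54425175]), 'attitude': array([-0.36450604,  0.77430329, -0.46183042,  0.23302883])}
top {'vfov': 50.51916726761412, 'cx': 272.41409441441357, 'cy': 214.75692283440432, 'eye': array([0.30631608, 0.33457544, 1.13207859]), 'attitude': array([-0.69719419,  0.71156196, -0.06268792,  0.06058104])}
wrist {'vfov': 65.70646984690485, 'cx': 277.8020672256572, 'cy': 212.7424721193928, 'eye': array([ 0.28958992, -0.58555297,  0.38276774]), 'attitude': array([ 0.81333209, -0.56727002, -0.07505879,  0.10517516])}
0.15 [ 0.2237805  -0.60969456  0.22589654] [ 8.19956303e-01 -5.72425615e-01 -6.04734732e-04 -4.60042154e-04] 0.0188
```

View pics/a_scene.png

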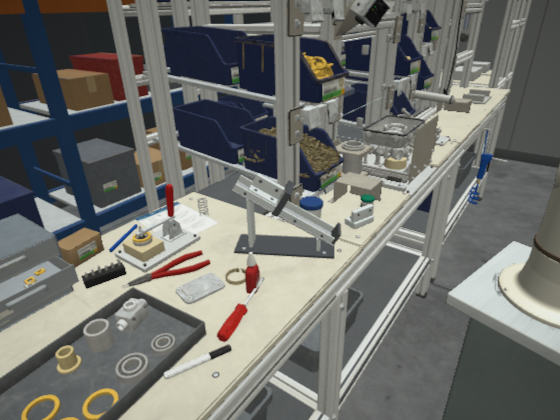

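View pics/a_top.png

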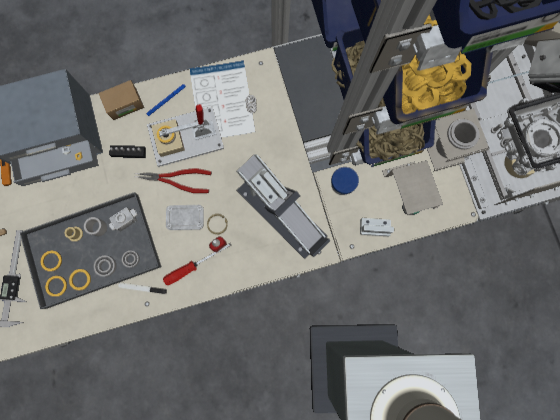

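View pics/a_wrist.png

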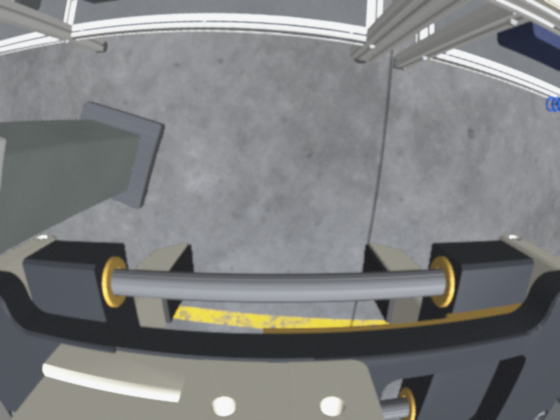

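```bash
cat > h.py <<'E'
import numpy as np, cv2
from scipy.spatial.transform import Rotation as R
from bench import manip, effector, viewer
def proj(c,P):
    P=np.atleast_2d(P); f=210/np.tan(np.radians(c['vfov']/2))
    q=R.from_quat(c['attitude']).inv().apply(P-c['eye'])
    return np.c_[c['cx']+f*q[:,0]/q[:,2], c['cy']+f*q[:,1]/q[:,2]]
def ray(c,u,v):
    f=210/np.tan(np.radians(c['vfov']/2))
    return R.from_quat(c['attitude']).apply([(u-c['cx'])/f,(v-c['cy'])/f,1])
def at_z(c,u,v,z):
    d=ray(c,u,v); return c['eye']+d*(z-c['eye'][2])/d[2]
def save(n,name,crop=None,s=1):
    im=cv2.cvtColor(viewer.get_image(n),cv2.COLOR_RGB2BGR)
    cv2.imwrite(f"pics/{name}_raw.png",im)
    if crop: x,y,w,h=crop; im=im[y:y+h,x:x+w]
    cv2.imwrite(f"pics/{name}.png",cv2.resize(im,None,fx=s,fy=s,interpolation=cv2.INTER_CUBIC))
    return im
E
python3 - <<'E'
from h import *
t=cv2.imread('pics/a_top.png');s=cv2.imread('pics/a_scene.png')
cv2.imwrite('pics/z_top.png',cv2.resize(t[140:270,225:425],None,fx=4,fy=4,interpolation=cv2.INTER_CUBIC))
cv2.imwrite('pics/z_scene.png',cv2.resize(s[165:285,220:390],None,fx=4.6,fy=4.6,interpolation=cv2.INTER_CUBIC))
c=viewer.get_calibration('top')
for p in [(324,247),(265,180),(376,226),(345,181),(217,245),(415,400)]: print(p,at_z(c,*p,0).round(3))
E
```

```text
(324, 247) [0.42  0.199 0.   ]
(265, 180) [0.599 0.347 0.   ]
(376, 226) [0.471 0.063 0.   ]
(345, 181) [0.592 0.137 0.   ]
(217, 245) [0.43  0.472 0.   ]
(415, 400) [ 0.046 -0.005  0.   ]
```

View pics/z_top.png

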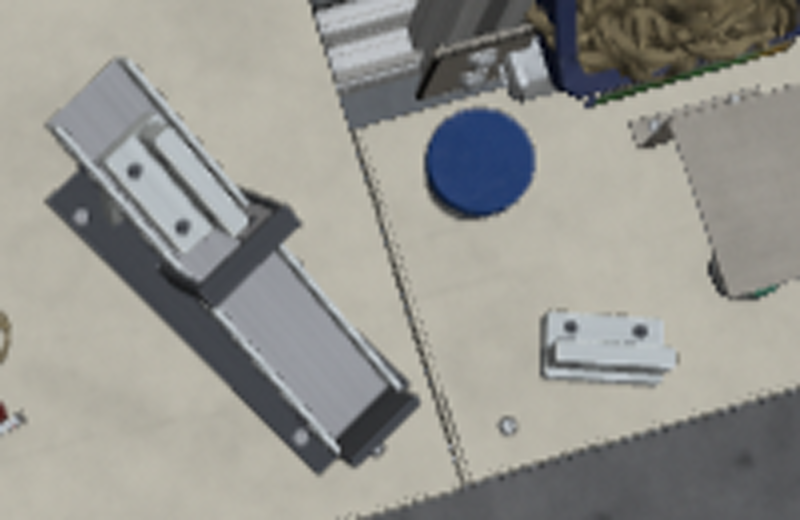

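View pics/z_scene.png

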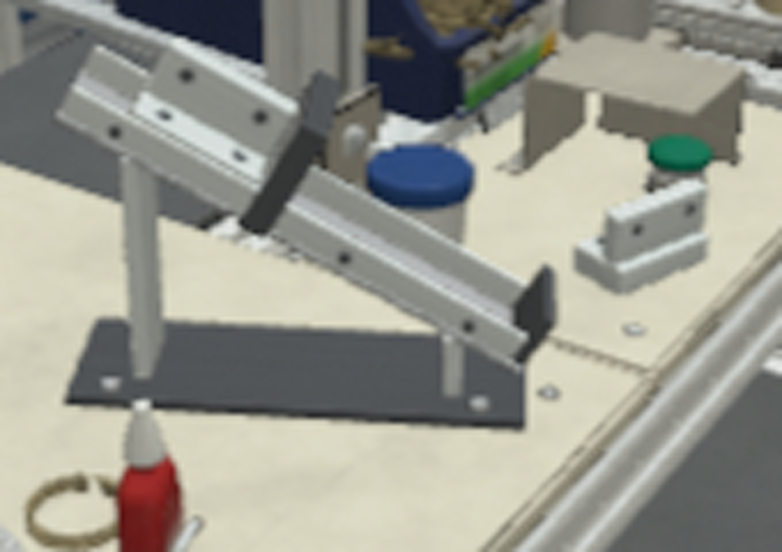

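```bash
cat >> h.py <<'E'
def T_track(p):
    # p = x,y,yaw ; returns (R,t)
    return R.from_euler('z',p[2])*R.from_euler('y',-np.pi/6), np.array([p[0],p[1],0.035])
def tw(T,P): return T[0].apply(np.atleast_2d(P)/1000.)+T[1]
def boxl(x0,x1,y0,y1,z0,z1):
    import itertools
    c=[(x,y,z) for x in(x0,x1) for y in(y0,y1) for z in(z0,z1)]
    return [(a,b) for a,b in itertools.combinations(c,2) if sum(i!=j for i,j in zip(a,b))==1]
TRACK=boxl(0,270,25,29,0,18)+boxl(0,270,-29,-25,0,18)+boxl(-6,0,-29,29,0,34)+boxl(146,162,-35,35,58,66)
SHOE=boxl(-37.5,37.5,-21,21,0,20)+boxl(-37.5,37.5,2,16,20,52)
def draw(im,c,T,segs,s,off,col):
    for a,b in segs:
        p=(proj(c,tw(T,[a,b]))+.5-off)*s-.5
        cv2.line(im,tuple(int(v) for v in np.round(p[0]*8)),tuple(int(v) for v in np.round(p[1]*8)),col,1,cv2.LINE_AA,3)
E
cat > fit.py <<'E'
from h import *
from scipy.optimize import least_squares
ct=viewer.get_calibration('top');cs=viewer.get_calibration('scene')
def Z(o,s,pts): return (np.array(pts,float)+.5)/s-.5+np.array(o)
tt=Z((225,140),4,[(45,124),(128,58),(418,398)]); Pt=[(270,29,18),(270,-29,18),(-6,-29,34)]
ss=Z((220,165),4.6,[(75,82),(57,115),(97,45)]); Ps=[(270,29,18),(270,29,0),(270,-29,18)]
ff=lambda p:np.r_[(proj(ct,tw(T_track(p),Pt))-tt).ravel(),(proj(cs,tw(T_track(p),Ps))-ss).ravel()]
r=least_squares(ff,[.42,.2,.7],loss='soft_l1');p=r.x;print('track',p,np.degrees(p[2]),ff(p).round(1))
ts=Z((225,140),4,[(548,308),(662,316),(556,340),(672,348),(676,368)]);Pss=[(37.5,-21,20),(-37.5,-21,20),(37.5,2,52),(-37.5,2,52),(-37.5,16,52)]
s2=Z((220,165),4.6,[(606,212),(705,182),(610,265),(622,290),(708,240)]);P2=[(37.5,2,52),(-37.5,2,52),(37.5,2,20),(37.5,21,0),(-37.5,21,0)]
# scene camera sits at +y looking -y: world -x is right
Ts=lambda q:(R.from_euler('z',q[2]),np.array([q[0],q[1],0]))
s2=Z((220,165),4.6,[(606,212),(705,182),(577,250),(622,290),(708,240)]);P2=[(37.5,9,52),(-37.5,16,52),(37.5,-21,20),(37.5,21,0),(-37.5,21,0)]
fs=lambda q:np.r_[(proj(ct,tw(Ts(q),Pss))-ts).ravel(),(proj(cs,tw(Ts(q),P2))-s2).ravel()]
r=least_squares(fs,[.47,.06,1.5],loss='soft_l1');q=r.x;print('spare',q,np.degrees(q[2]),fs(q).round(1))
np.savez('fit.npz',p=p,q=q)
Rt,t0=T_track(p); TJ=(Rt*R.from_euler('z',np.pi),tw((Rt,t0),[199.5,0,0])[0])
for n,c,o,s,w in(('top',ct,(225,140),4,(200,130)),('scene',cs,(220,165),4.6,(170,120))):
    im=cv2.imread(f'pics/a_{n}.png')[o[1]:o[1]+w[1],o[0]:o[0]+w[0]];im=cv2.resize(im,None,fx=s,fy=s,interpolation=cv2.INTER_CUBIC)
    draw(im,c,(Rt,t0),TRACK,s,o,(0,0,255));draw(im,c,TJ,SHOE,s,o,(0,160,0));draw(im,c,Ts(q),SHOE,s,o,(255,0,0))
    cv2.imwrite(f'pics/ov_{n}.png',im)
E
python3 fit.py
```

```text
track [0.42743703 0.2286385  0.75689512] 43.36689566361177 [ 1.9  1.   0.1 -0.3  0.5  0.5 -1.2  1.  -0.5 -0.1 -0.5 -0.5]
spare [0.46816488 0.06926802 1.49500629] 85.6575510380884 [-0.7  0.4  0.4  0.  -0.4 -0.6  1.2 -0.9  0.1 -0.2  1.2  0.6  1.   0.4
 -0.9 -1.6 -0.5  2.  -0.   4.8]
```

View pics/ov_top.png

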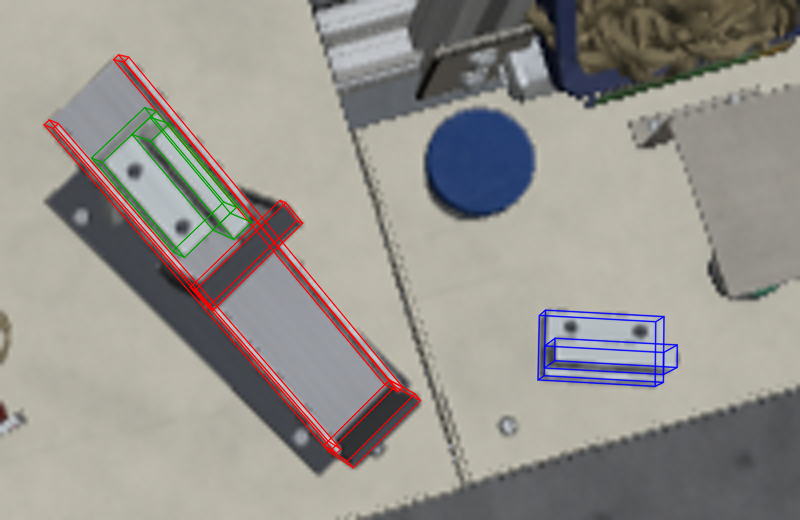

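View pics/ov_scene.png

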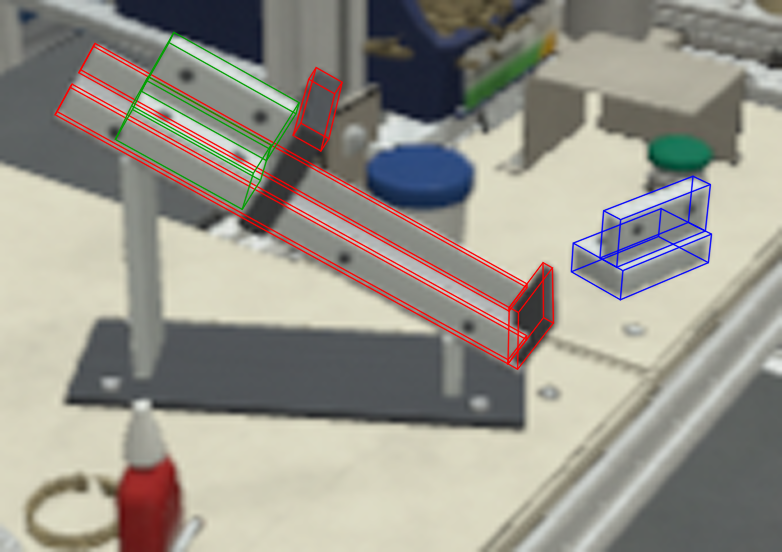

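```bash
cat >> h.py <<'E'
try:
    _f=np.load('fit.npz');P0=_f['p'];Q0=_f['q']
except Exception: pass
def tool_track(sgn):   # tool z=-track z, tool x = sgn*track y
    return (T_track(P0)[0]*R.from_matrix(np.array([[0,sgn,0],[sgn,0,0],[0,0,-1]]).T)).as_quat()
def tcp_track(x,y,z): return tw(T_track(P0),[x,y,z])[0]   # mm
def spare_ori(sgn,yaw):
    return (R.from_euler('z',yaw)*R.from_matrix(np.array([[0,sgn,0],[sgn,0,0],[0,0,-1]]).T)).as_quat()
E
python3 - <<'E'
from h import *
print(R.from_quat(tool_track(1)).as_matrix().round(2))
for s in(1,-1):
  for n,x,y,z in(('pre',199.5,-9,110),('grasp',199.5,-9,25),('lift',225,-9,110),('place',216,9,25),('placehi',216,9,110)):
    q=manip.solve_ik(tcp_track(x,y,z),tool_track(s));print(s,n,tcp_track(x,y,z).round(3),None if q is None else np.round(q,2))
  for z in(.12,.025):
    pos=Q0[:2]+R.from_euler('z',Q0[2]).apply([0,.009,0])[:2]
    q=manip.solve_ik([*pos,z],spare_ori(s,Q0[2]));print(s,'spare',pos,None if q is None else np.round(q,2))
E
```

```text
[[-0.69  0.63  0.36]
 [ 0.73  0.59  0.34]
 [ 0.    0.5  -0.87]]
1 pre [0.519 0.303 0.23 ] [ 0.61  0.37 -1.27  2.11  0.6   0.45  1.29]
1 grasp [0.55  0.332 0.156] [ 0.48  0.73 -1.3   2.08  1.3   0.61  0.75]
1 lift [0.535 0.318 0.243] [ 0.57  0.41 -1.28  2.06  0.65  0.5   1.25]
1 place [0.548 0.355 0.165] [ 0.43  0.72 -1.3   2.06  1.28  0.63  0.72]
1 placehi [0.517 0.326 0.238] [ 0.55  0.37 -1.27  2.09  0.64  0.48  1.22]
1 spare [0.45919072 0.06994948] [ 0.8   0.68 -1.3   2.08  0.8   1.02  2.15]
1 spare [0.45919072 0.06994948] [ 0.77  1.   -1.31  2.12  1.17  1.08  1.89]
-1 pre [0.519 0.303 0.23 ] [ 0.28  0.21 -0.85  2.12  0.09  0.37 -1.41]
-1 grasp [0.55  0.332 0.156] [ 0.03  0.39 -0.64  2.09  0.47  0.24 -1.76]
-1 lift [0.535 0.318 0.243] [ 0.26  0.23 -0.85  2.06  0.16  0.41 -1.48]
-1 place [0.548 0.355 0.165] [-0.01  0.39 -0.64  2.07  0.51  0.27 -1.84]
-1 placehi [0.517 0.326 0.238] [ 0.23  0.21 -0.85  2.09  0.16  0.39 -1.51]
-1 spare [0.45919072 0.06994948] [ 0.79  0.66 -1.27  2.08  0.77  1.   -0.97]
-1 spare [0.45919072 0.06994948] [ 0.32  0.56 -0.63  2.13  0.57  0.62 -0.79]
```

```bash
python3 - <<'E'
from h import *
def st(): print(round(manip.current_clock(),2),np.round(manip.current_q(),2),np.round(manip.current_tool_pos(),3),np.round(manip.current_force(),1))
manip.move_pose([0.40,0.12,0.36],spare_ori(-1,Q0[2]));st()
manip.move_pose(tcp_track(208,-9,150),tool_track(-1));st()
c=viewer.get_calibration('wrist');np.savez('wc1.npz',**c)
save('wrist','b_wrist');save('top','b_top',(200,100,240,180),3);st()
E
```

```text
2.84 [ 0.9  -0.11 -1.15  1.89 -0.1   1.3  -0.29] [0.4   0.119 0.36 ] [ 0.8 -0.7 -0.3]
3.84 [ 0.58  0.16 -1.13  2.1   0.04  0.47 -1.36] [0.51  0.294 0.269] [-0.1 -0.1  0.5]
3.94 [ 0.58  0.16 -1.13  2.1   0.04  0.47 -1.36] [0.511 0.293 0.269] [ 0.2 -0.4  0.5]
```

View pics/b_wrist.png

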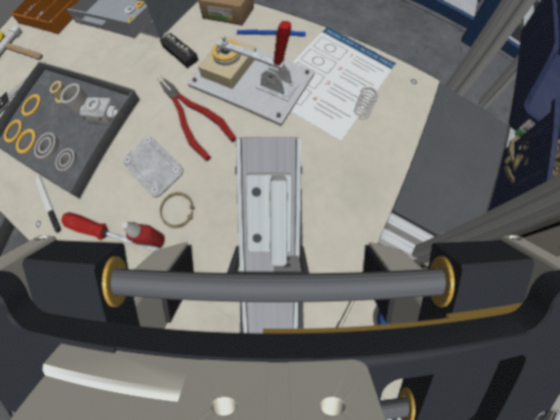

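View pics/b_top.png

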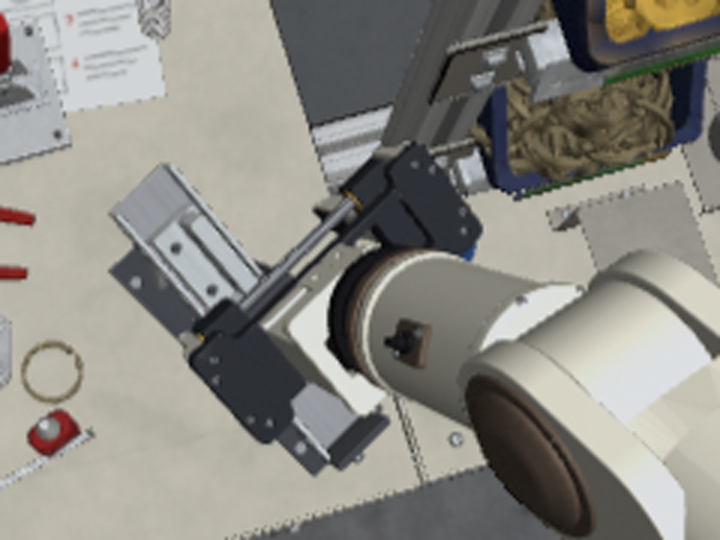

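```bash
cat >> h.py <<'E'
def projf(c,P):
    P=np.atleast_2d(P); f=210/np.tan(np.radians(float(c['vfov'])/2))
    q=R.from_quat(c['attitude']).inv().apply(P-c['eye'])
    th=np.arctan2(np.hypot(q[:,0],q[:,1]),q[:,2]);ph=np.arctan2(q[:,1],q[:,0])
    return np.c_[c['cx']+f*th*np.cos(ph),c['cy']+f*th*np.sin(ph)]
def drawf(im,c,T,segs,s,off,col):
    for a,b in segs:
        A=np.linspace(a,b,12);p=((projf(c,tw(T,A))+.5-off)*s-.5)
        cv2.polylines(im,[np.round(p*8).astype(np.int32)],False,col,1,cv2.LINE_AA,3)
E
cat > ovw.py <<'E'
from h import *
import sys
c=dict(np.load(sys.argv[1]));o=(200,120);s=5
im=cv2.imread(sys.argv[2])[o[1]:o[1]+120,o[0]:o[0]+140];im=cv2.resize(im,None,fx=s,fy=s,interpolation=cv2.INTER_CUBIC)
Rt,t0=T_track(P0);TJ=(Rt*R.from_euler('z',np.pi),tw((Rt,t0),[199.5,0,0])[0])
drawf(im,c,(Rt,t0),TRACK,s,o,(0,0,255));drawf(im,c,TJ,SHOE,s,o,(0,160,0))
cv2.imwrite('pics/ovw.png',im)
cv2.imwrite('pics/ovw0.png',cv2.resize(cv2.imread(sys.argv[2])[o[1]:o[1]+120,o[0]:o[0]+140],None,fx=s,fy=s,interpolation=cv2.INTER_CUBIC))
E
python3 ovw.py wc1.npz pics/b_wrist_raw.png
```

```text
(no output)
```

View pics/ovw.png

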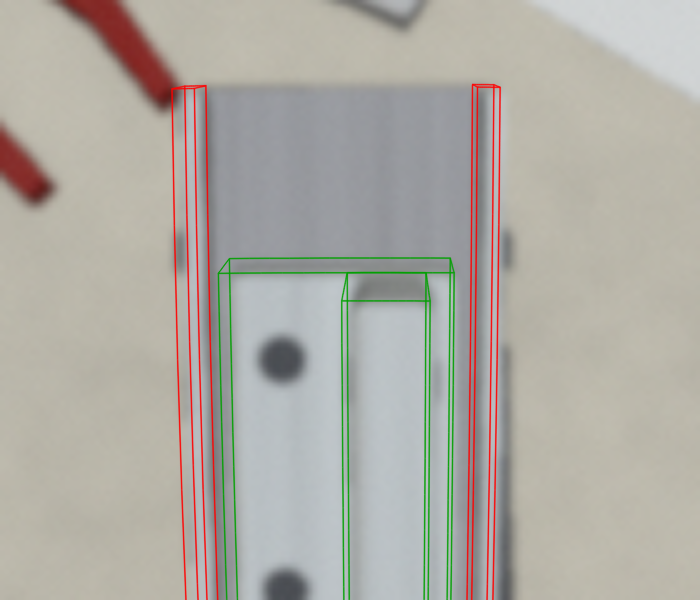

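View pics/ovw0.png

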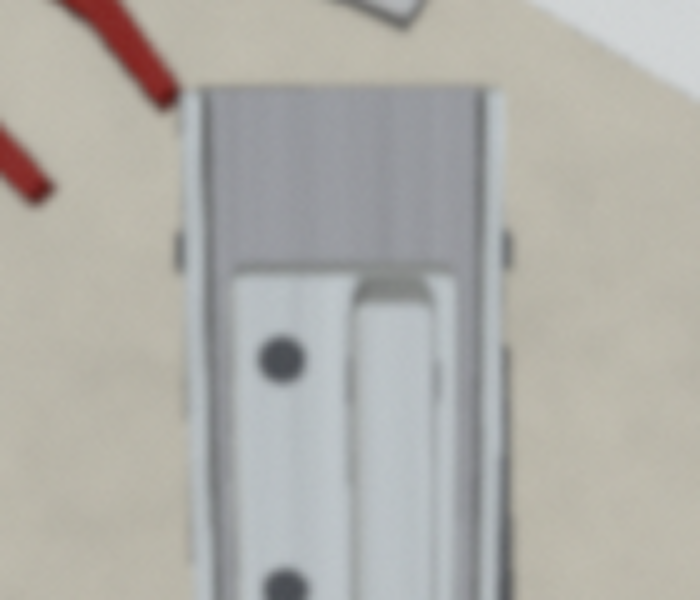

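```bash
cat > fit2.py <<'E'
from h import *
from scipy.optimize import least_squares
# automated: sample image edges near predicted model edges in the raw images (gradient peak along normal)
ct=viewer.get_calibration('top');cs=viewer.get_calibration('scene');cw=dict(np.load('wc1.npz'))
g=lambda f:cv2.GaussianBlur(cv2.cvtColor(cv2.imread(f),cv2.COLOR_BGR2GRAY).astype(np.float32),(0,0),.8)
import sys
ims={'top':(g('pics/a_top.png'),proj,ct),'scene':(g('pics/a_scene.png'),proj,cs),'wrist':(g('pics/b_wrist_raw.png'),projf,cw)}
E1={'top':[((20,29,18),(140,29,18)),((190,29,18),(268,29,18)),((270,-24,0),(270,24,0)),((5,-25,0),(140,-25,0)),((5,25,18),(140,25,18)),((-6,-25,34),(-6,25,34))],
    'scene':[((5,29,0),(140,29,0)),((170,29,0),(265,29,0)),((2,-29,34),(2,-20,34)),((270,-29,18),(230,-29,18))],
    'wrist':[((195,29,18),(268,29,18)),((215,-29,18),(268,-29,18)),((195,25,18),(268,25,18)),((215,-25,18),(268,-25,18)),((270,-24,0),(270,24,0))]}
def resid(p,names,W=4,show=False):
    out=[]
    for n in names:
        im,pf,c=ims[n]
        for a,b in E1[n]:
            A=np.linspace(a,b,25);u=pf(c,tw(T_track(p),A));d=u[-1]-u[0];d/=np.linalg.norm(d);nn=np.array([-d[1],d[0]])
            s=np.arange(-W,W+.01,.25);pts=u[:,None]+s[None,:,None]*nn
            v=cv2.remap(im,pts[...,0].astype(np.float32),pts[...,1].astype(np.float32),cv2.INTER_CUBIC).mean(0) if show=='m' else cv2.remap(im,pts[...,0].astype(np.float32),pts[...,1].astype(np.float32),cv2.INTER_CUBIC)
            gr=np.abs(np.gradient(v,axis=-1));m=gr.argmax(-1);o=s[m];w=gr.max(-1)>2
            print(n,a,b,'normal',nn.round(2),'off med',np.median(o[w]).round(2),'start/end',np.median(o[:8]).round(2),np.median(o[-8:]).round(2))
resid(P0,['top','scene','wrist'])
E
python3 fit2.py
```

```text
top (20, 29, 18) (140, 29, 18) normal [ 0.75 -0.66] off med 0.0 start/end 0.0 0.0
top (190, 29, 18) (268, 29, 18) normal [ 0.75 -0.66] off med 0.0 start/end 0.12 0.25
top (270, -24, 0) (270, 24, 0) normal [-0.68 -0.73] off med 0.25 start/end 0.5 0.25
top (5, -25, 0) (140, -25, 0) normal [ 0.77 -0.64] off med 1.75 start/end 1.75 1.75
top (5, 25, 18) (140, 25, 18) normal [ 0.76 -0.66] off med -1.62 start/end -1.5 -1.88
top (-6, -25, 34) (-6, 25, 34) normal [-0.71 -0.71] off med -1.0 start/end -0.88 -1.25
scene (5, 29, 0) (140, 29, 0) normal [ 0.48 -0.88] off med -1.5 start/end -0.5 -1.75
scene (170, 29, 0) (265, 29, 0) normal [ 0.48 -0.88] off med -0.5 start/end -0.62 -0.38
scene (2, -29, 34) (2, -20, 34) normal [-1.    0.01] off med -0.25 start/end -1.25 -3.0
scene (270, -29, 18) (230, -29, 18) normal [-0.49  0.87] off med -0.25 start/end -0.25 1.62
wrist (195, 29, 18) (268, 29, 18) normal [ 1.   -0.02] off med 4.0 start/end 3.88 2.25
wrist (215, -29, 18) (268, -29, 18) normal [1.   0.01] off med -2.5 start/end -2.88 -2.5
wrist (195, 25, 18) (268, 25, 18) normal [ 1.   -0.02] off med 1.25 start/end 1.25 1.25
wrist (215, -25, 18) (268, -25, 18) normal [1.   0.01] off med 2.0 start/end 1.5 2.0
wrist (270, -24, 0) (270, 24, 0) normal [-0. -1.] off med 0.25 start/end 0.25 0.5
```

```bash
cat >> h.py <<'E'
LAT=-0.7
def tcp_track(x,y,z): return tw(T_track(P0),[x,y+LAT,z])[0]
def in_track():
    r,t=T_track(P0); return (r.inv().apply(np.array(manip.current_tool_pos())-t)*1000-[0,LAT,0]).round(1)
def st(m=''): print(m,round(manip.current_clock(),2),np.round(manip.current_q(),2),in_track(),'F',np.round(manip.current_force(),1),'gap',round(manip.current_finger_gap(),4))
E
python3 - <<'E'
from h import *
manip.servo_line(tcp_track(200,-9,60),tool_track(-1),vel=.12);st('a')
manip.servo_line(tcp_track(200,-9,25),tool_track(-1),vel=.06);st('b')
c=viewer.get_calibration('wrist');np.savez('wc2.npz',**c)
save('wrist','c_wrist',(160,100,240,180),3)
E
```

```text
a 4.84 [ 0.18  0.33 -0.79  2.1   0.4   0.3  -1.69] [200.6  -9.2  60.5] F [ 0.1  0.5 -0.7] gap 0.0917
b 5.58 [ 0.05  0.39 -0.66  2.09  0.49  0.25 -1.78] [200.2  -8.9  25.2] F [-1.4  0.5 -0.4] gap 0.0918
```

View pics/c_wrist.png

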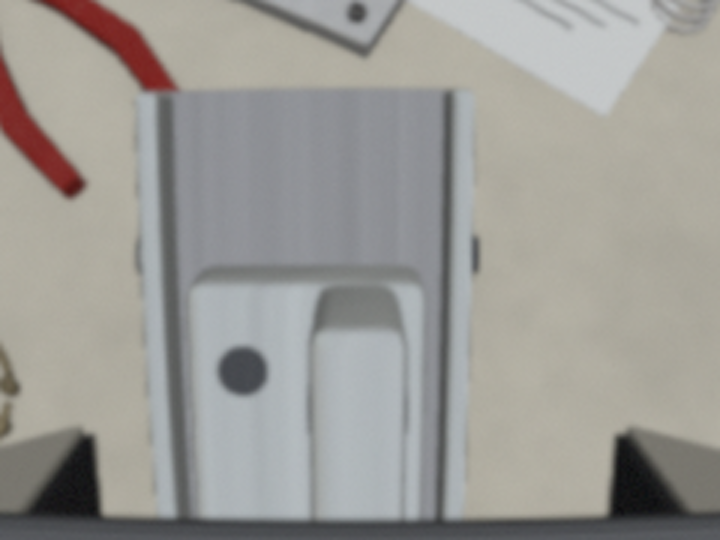

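```bash
python3 - <<'E'
from h import *
effector.close(25);st('closed')
manip.servo_line(tcp_track(215,-9,26),tool_track(-1),vel=.06);st('drawn')
manip.servo_line(tcp_track(228,-9,110),tool_track(-1),vel=.12);st('up')
q=np.array(manip.current_q());q[6]+=np.pi
print(q[6]);manip.movej(q);st('flipped')
print(np.round(np.array(manip.current_tcp_rot()),3),tool_track(1).round(3))
c=viewer.get_calibration('wrist');np.savez('wc3.npz',**c)
save('wrist','d_wrist',(160,100,240,180),3);save('top','d_top',(200,100,240,180),3);save('scene','d_scene',(180,100,240,180),3)
E
```

```text
closed 6.81 [ 0.05  0.39 -0.66  2.09  0.5   0.25 -1.78] [200.  -9.  25.] F [ 0.4 -0.4 -0.1] gap 0.0139
drawn 7.21 [ 0.04  0.4  -0.67  2.06  0.49  0.28 -1.77] [215.   -8.9  25.9] F [ 0.1  0.7 -1. ] gap 0.0136
up 8.07 [ 0.34  0.26 -0.95  2.05  0.26  0.43 -1.56] [227.2  -9.3 109.7] F [ 0.1 -0.  -2.1] gap 0.0139
1.57819835842649
flipped 10.72 [ 0.34  0.26 -0.95  2.05  0.26  0.43  1.58] [227.2  -9.2 109.6] F [ 0.7  0.9 -2. ] gap 0.0138
[0.383 0.887 0.237 0.102] [0.382 0.887 0.238 0.102]
```

View pics/d_wrist.png

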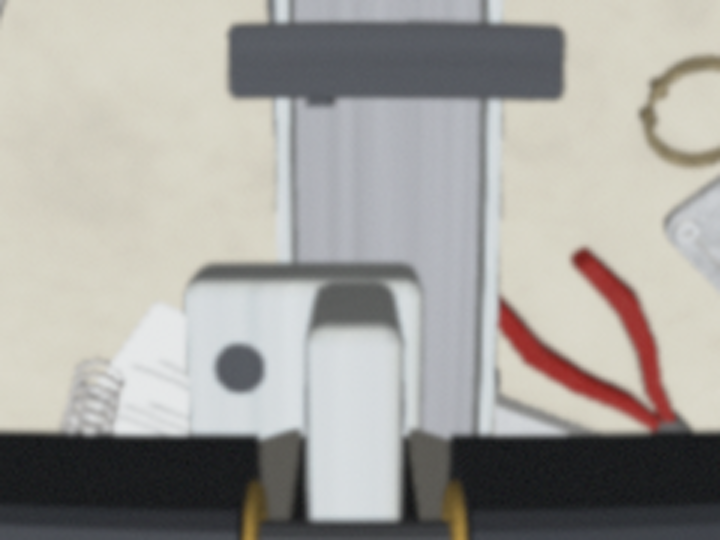

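View pics/d_scene.png

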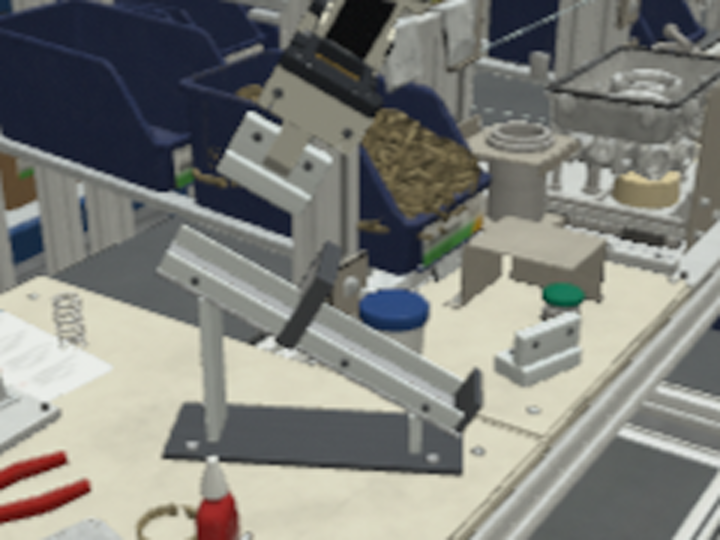

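```bash
python3 - <<'E'
from h import *
manip.servo_line(tcp_track(220,9,90),tool_track(1),vel=.12);st('over')
manip.servo_line(tcp_track(218,9,47),tool_track(1),vel=.1);manip.sleep(.2);st('low')
c=viewer.get_calibration('wrist');np.savez('wc4.npz',**c)
save('wrist','e_wrist',(200,60,160,150),4)
E
```

```text
over 11.25 [ 0.23  0.28 -0.88  2.08  0.33  0.38  1.48] [219.9   9.6  89.9] F [ 0.7  0.1 -1.1] gap 0.0139
low 12.03 [ 0.07  0.35 -0.73  2.07  0.47  0.31  1.35] [218.6   8.6  47.6] F [ 1.  -0.9 -1.3] gap 0.014
```

View pics/e_wrist.png

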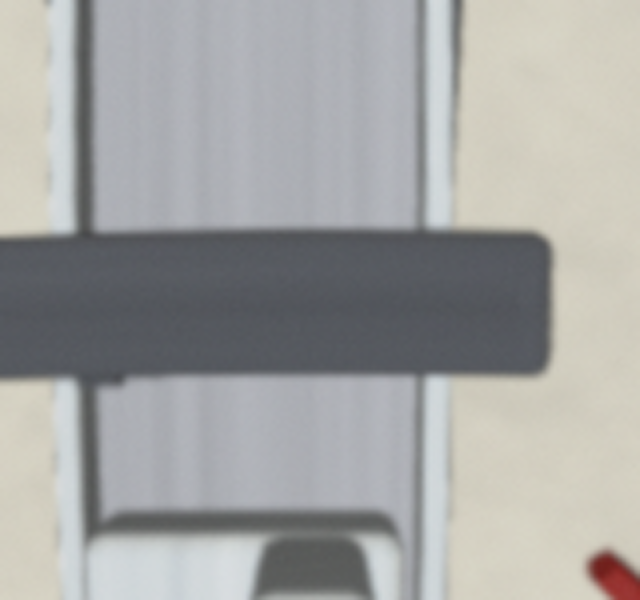

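```bash
python3 - <<'E'
from h import *
manip.servo_line(tcp_track(216,9.7,32),tool_track(1),vel=.08);manip.sleep(.15);st('32')
for z in (28,26.5,25.5,25,24.5,24):
    manip.servo_line(tcp_track(216,9.7,z),tool_track(1),vel=.04);manip.sleep(.15);st(z)
    n=T_track(P0)[0].apply([0,0,1]);f=np.dot(manip.current_force(),n);print('Fn',f.round(2))
    if f>3: break
save('wrist','f_wrist',(200,60,160,150),4);save('scene','f_scene',(220,150,140,100),5)
E
```

```text
32 12.57 [ 0.02  0.38 -0.68  2.07  0.51  0.28  1.31] [216.3   9.8  32.3] F [-0.1  0.4 -2.8] gap 0.0137
28 12.97 [ 0.    0.38 -0.66  2.07  0.52  0.28  1.3 ] [216.    9.7  28. ] F [-0.1 -0.2 -2.6] gap 0.0141
Fn -2.15
26.5 13.38 [-0.    0.39 -0.66  2.07  0.52  0.27  1.29] [216.    9.7  26.5] F [ 0.   0.4 -1.4] gap 0.0137
Fn -1.37
25.5 13.78 [-0.01  0.39 -0.66  2.07  0.53  0.27  1.29] [216.    9.7  25.5] F [ 0.   0.8 -1.2] gap 0.0135
Fn -1.33
25 14.18 [-0.01  0.39 -0.65  2.07  0.53  0.27  1.29] [216.1   9.7  25. ] F [-0.2  0.3 -2.2] gap 0.0143
Fn -1.95
24.5 14.57 [-0.01  0.39 -0.65  2.07  0.53  0.27  1.29] [216.    9.6  25. ] F [-4.6 -4.3  4.9] gap 0.0137
Fn 7.39
```

View pics/f_wrist.png

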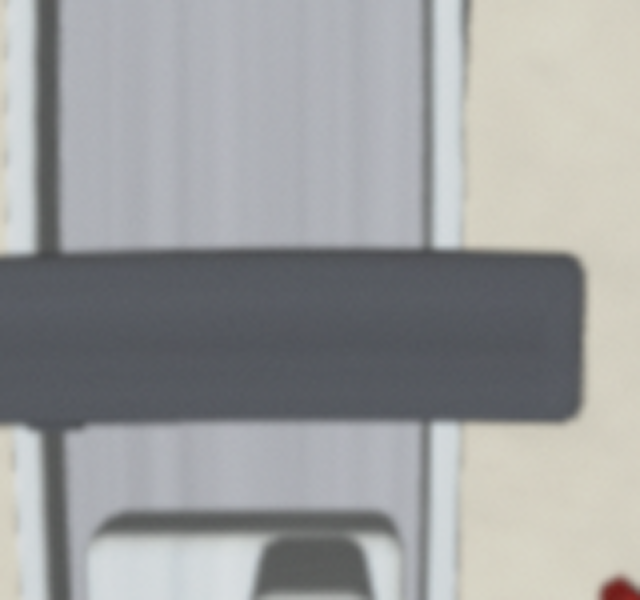

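View pics/f_scene.png

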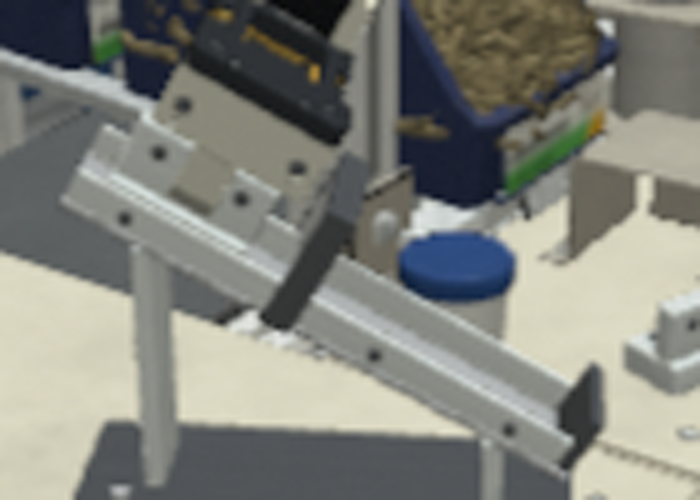

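```bash
python3 - <<'E'
from h import *
effector.open_jaws();manip.sleep(.6);st('open')
save('wrist','g_wrist');save('scene','g_scene',(220,150,140,100),5)
E
```

```text
open 16.57 [-0.01  0.39 -0.65  2.07  0.53  0.27  1.29] [216.    9.7  24.5] F [-0.1  0.5  0.5] gap 0.0915
```

View pics/g_wrist.png

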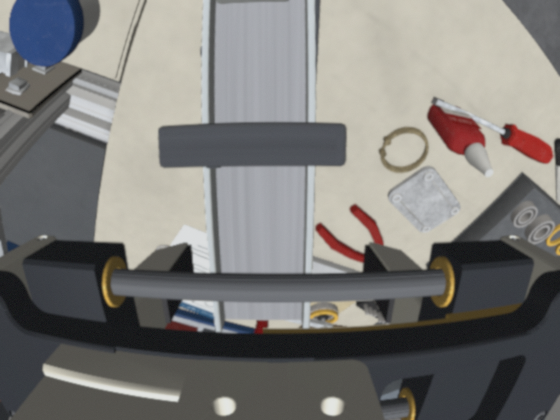

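View pics/g_scene.png

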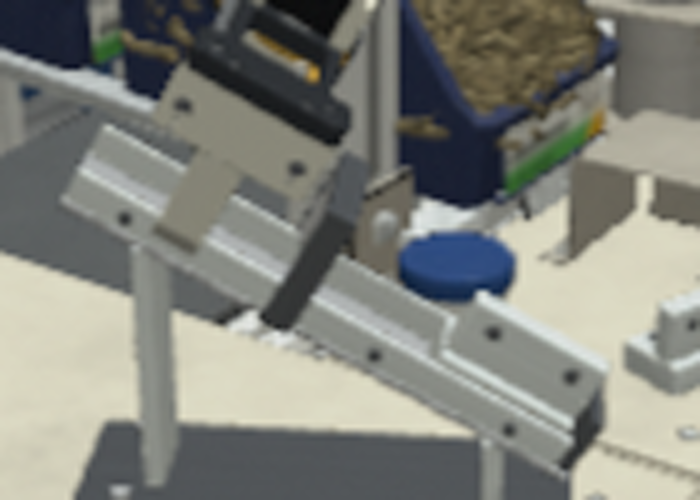

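```bash
python3 - <<'E'
from h import *
manip.servo_line(tcp_track(216,9.7,140),tool_track(1),vel=.2);st('up')
pos=Q0[:2]+R.from_euler('z',Q0[2]).apply([0,.009,0])[:2]
manip.move_pose([*pos,.17],spare_ori(1,Q0[2]));manip.sleep(.2);st('spare')
c=viewer.get_calibration('wrist');np.savez('wc5.npz',**c)
save('wrist','i_wrist')
im=cv2.imread('pics/i_wrist_raw.png');o=(180,100);s=4
im=cv2.resize(im[100:280,180:380],None,fx=s,fy=s,interpolation=cv2.INTER_CUBIC);cv2.imwrite('pics/i_z.png',im)
drawf(im,c,(R.from_euler('z',Q0[2]),np.array([Q0[0],Q0[1],0])),SHOE,s,o,(255,0,0));cv2.imwrite('pics/i_ov.png',im)
E
```

```text
up 17.39 [ 0.48  0.17 -1.08  2.09  0.13  0.45  1.66] [215.7   8.8 139.9] F [ 0.4 -0.6  0.6] gap 0.0922
spare 18.61 [ 0.65  0.37 -1.02  2.04  0.4   0.93  2.49] [  -6.1 -135.8  159.7] F [-0.6 -0.   0.7] gap 0.0925
```

View pics/i_wrist.png

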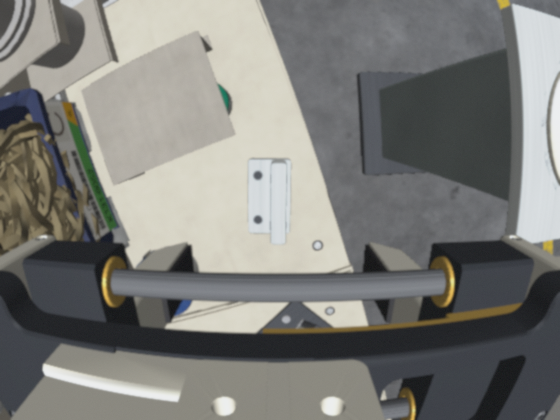

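View pics/i_ov.png

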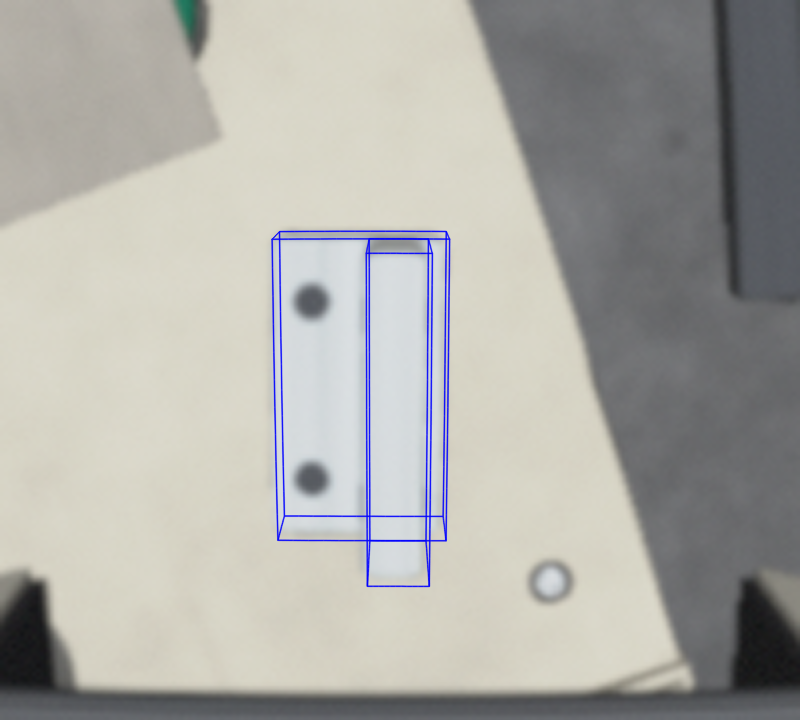

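```bash
python3 - <<'E'
from h import *
pos=Q0[:2]+R.from_euler('z',Q0[2]).apply([-.001,.009,0])[:2]
o=spare_ori(1,Q0[2])
manip.servo_line([*pos,.06],o,vel=.15);st()
manip.servo_line([*pos,.025],o,vel=.08);manip.sleep(.1);st();print(np.round(manip.current_tool_pos(),4))
effector.close(25);st('closed');print(np.round(manip.current_tool_pos(),4))
manip.servo_line([*pos,.05],o,vel=.08)
manip.servo_line([*pos,.2],o,vel=.2);manip.sleep(.1);st('up')
q=manip.solve_ik(tcp_track(222,9.7,110),tool_track(1));print(np.round(q,2))
save('wrist','j_wrist',(180,100,200,180),4)
E
```

```text
19.54 [ 0.49  0.55 -0.84  2.12  0.62  0.74  2.31] [ -61.7 -137.2   65.1] F [ 0.8 -0.1 -0.1] gap 0.092
 20.23 [ 0.43  0.61 -0.78  2.13  0.7   0.67  2.25] [ -79.5 -137.2   34.8] F [-0.5 -0.3  0.1] gap 0.0917
[0.4594 0.0691 0.0253]
closed 21.42 [ 0.43  0.61 -0.77  2.13  0.7   0.67  2.25] [ -80.  -137.2   34.7] F [-0.1 -0.2  0.8] gap 0.0136
[0.4591 0.0689 0.025 ]
up 22.88 [ 0.73  0.34 -1.09  2.02  0.36  1.    2.52] [   6.  -136.6  185.6] F [-0.6  0.5 -2.3] gap 0.0137
[ 0.27  0.23 -0.91  2.08  0.22  0.41  1.57]
```

View pics/j_wrist.png

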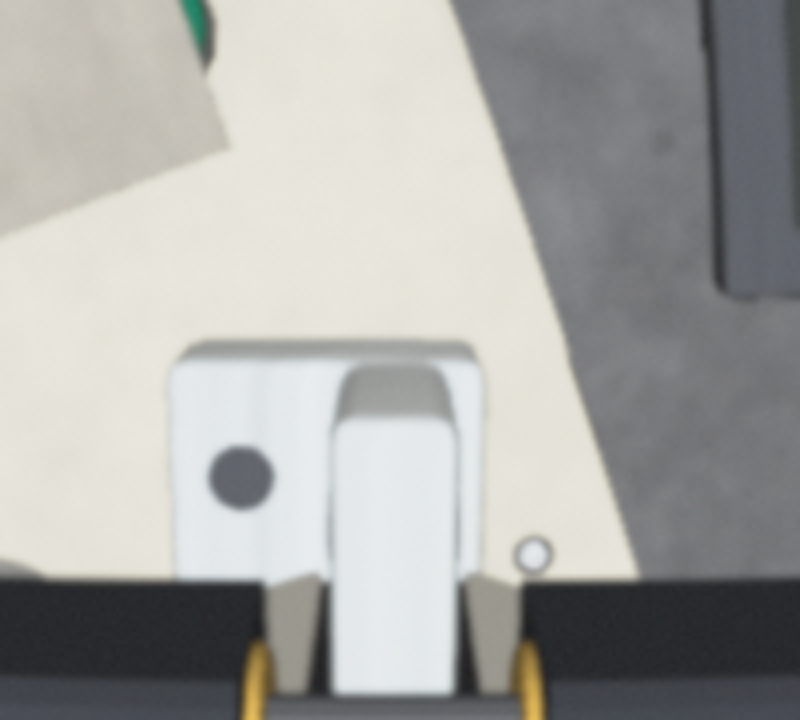

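```bash
python3 - <<'E'
from h import *
manip.move_pose(tcp_track(220,9.7,140),tool_track(1));st('pre')
manip.servo_line(tcp_track(218,9.7,50),tool_track(1),vel=.12);manip.sleep(.25);st('low')
save('wrist','k_wrist',(200,60,160,150),4);save('scene','k_scene',(220,150,140,100),5)
E
```

```text
pre 23.93 [ 0.44  0.17 -1.04  2.08  0.11  0.46  1.68] [218.8   9.  139.7] F [-0.  -0.8 -1.1] gap 0.0139
low 25.07 [ 0.08  0.35 -0.73  2.07  0.45  0.31  1.36] [218.4   9.2  50.6] F [ 0.  -0.6 -0.6] gap 0.014
```

View pics/k_wrist.png

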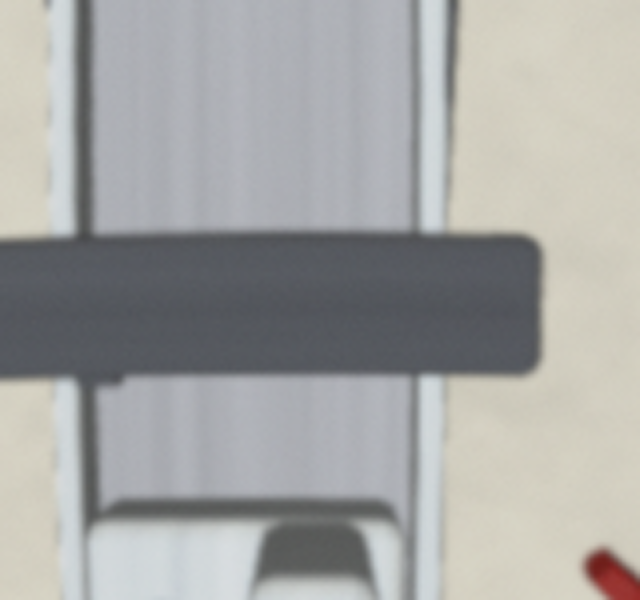

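View pics/k_scene.png

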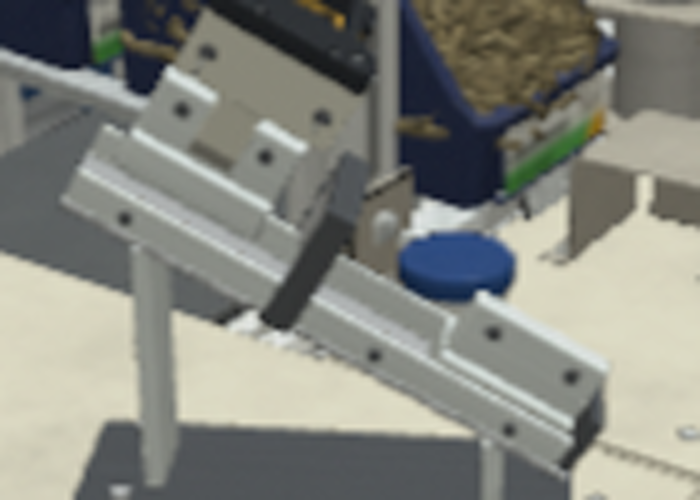

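```bash
python3 - <<'E'
from h import *
manip.servo_line(tcp_track(216,9.7,32),tool_track(1),vel=.08);manip.sleep(.15);st('32')
n=T_track(P0)[0].apply([0,0,1])
for z in (28,26.5,25.7,25.2,24.8,24.4,24,23.5):
    manip.servo_line(tcp_track(216,9.7,z),tool_track(1),vel=.04);manip.sleep(.2)
    f=np.dot(manip.current_force(),n);print(z,in_track(),'Fn',f.round(2))
    if f>3: break
save('wrist','l_wrist',(200,60,160,150),4);save('scene','l_scene',(220,150,140,100),5);st()
E
```

```text
32 25.7 [ 0.01  0.38 -0.67  2.07  0.5   0.28  1.31] [216.4   9.9  32.3] F [ 0.3 -0.7 -0.4] gap 0.0138
28 [216.    9.7  28. ] Fn -0.99
26.5 [216.    9.7  26.5] Fn -0.85
25.7 [216.1   9.7  25.7] Fn 0.75
25.2 [216.1   9.6  25.7] Fn 9.63
 27.6 [-0.01  0.39 -0.65  2.07  0.52  0.27  1.3 ] [216.1   9.7  25.7] F [-5.4 -4.1  7.6] gap 0.014
```

View pics/l_wrist.png

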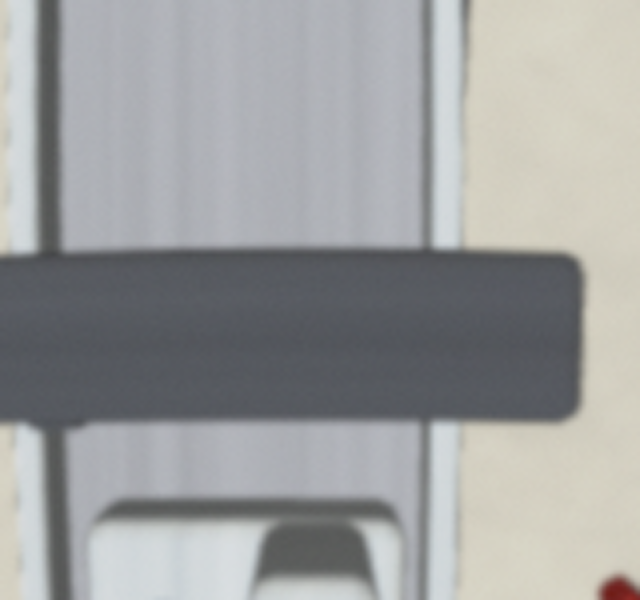

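View pics/l_scene.png

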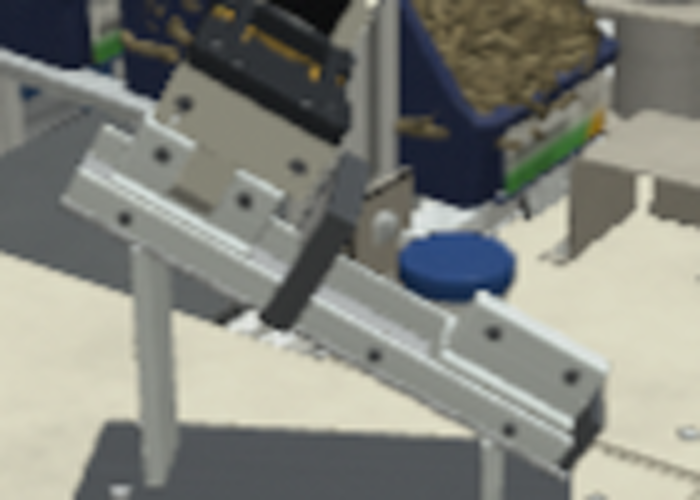

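```bash
python3 - <<'E'
from h import *
effector.open_jaws();manip.sleep(.6)
manip.servo_line(tcp_track(216,9.7,140),tool_track(1),vel=.2);st('up')
manip.move_pose([0.40,0.0,0.36],spare_ori(1,Q0[2]-.3));st('away')
save('top','m_top',(200,120,240,180),3);save('scene','m_scene',(190,150,180,130),4)
E
```

```text
up 30.22 [ 0.47  0.17 -1.08  2.09  0.13  0.45  1.67] [215.6   8.8 139.9] F [-0.7  0.4 -0.2] gap 0.0917
away 31.91 [-1.08 -0.23  0.86  1.97  0.18  1.33  2.49] [   9.6 -146.2  369.4] F [-0.4  1.   0.4] gap 0.092
```

View pics/m_top.png

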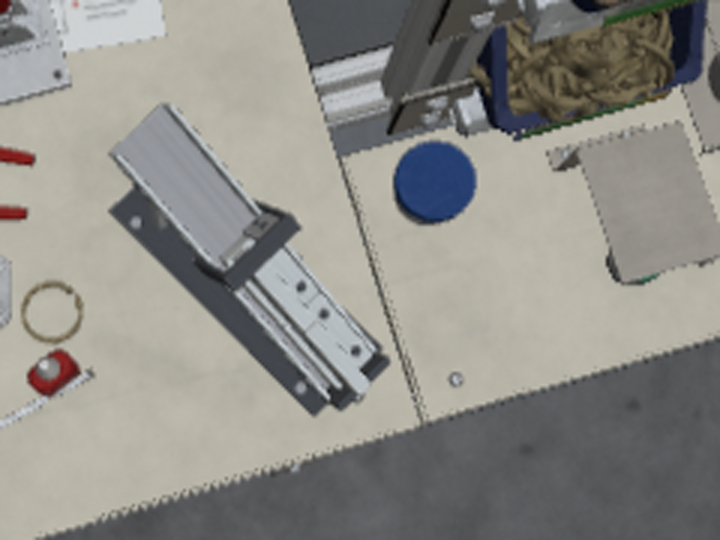

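View pics/m_scene.png

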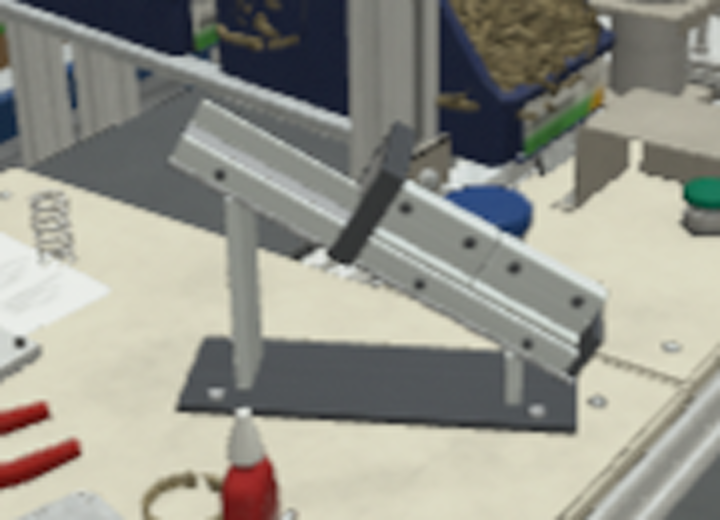

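```bash
python3 - <<'E'
from h import *
a=cv2.imread('pics/a_top.png').astype(int);b=cv2.imread('pics/m_top_raw.png').astype(int)
d=np.abs(a-b).max(2)
for n,(x,y,w,h) in dict(tub=(328,163,36,36),bottle=(205,233,30,24),cover=(162,202,46,32)).items(): print(n,d[y:y+h,x:x+w].mean().round(2),d[y:y+h,x:x+w].max())
p0=d[380:,:100];print('noise ref',p0.mean().round(2),p0.max())
manip.hand_in();print(manip.current_clock())
E
```

```text
tub 0.89 5
bottle 0.84 3
cover 0.79 2
noise ref 0.9 3
the job is handed in; nothing more can be done
the job is handed in; nothing more can be done
```

Both shoes are through the gate and at rest in the chute, and the job was handed in at about 32 s.

- **Jammed shoe:** I drew it 15 mm uphill, lifted it clear and turned it end for end. I lowered it at track x = 216 mm until the wrist felt it touch the floor (7 N square to it), then let go. It slid down to the end stop.
- **Spare shoe:** I picked it off the worktop by its rib and laid it in at the same place until it touched (about 10 N). After release it slid down and stopped against the first shoe.

**Last checks:** the final top and scene pictures show the first shoe at the end stop and the spare directly behind it. Both ribs are on the open +y side, and the arm is well clear. At the tub, bottle and cover plate, the start and end top pictures differ by no more than camera noise: mean difference 0.8–0.9, against 0.9 in an untouched area.

**Disagreement:** the wrist and top cameras put the chute about 1.4 mm apart sideways. I settled it by comparing the held shoe with the channel walls in the wrist picture before lowering, and both shoes went in without touching the walls. No check failed.

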